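# Swing the boom microscope over the specimen and bring it to rest

### The job

Swing the heavy microscope head on its free-running boom to the left until its optical axis stands over the specimen on the round stage, and bring it to rest there, let go and standing still by itself for a few seconds of exposure. Move it only by pushing gently on the sides of its white sprung collar, without any knock; do not touch the head itself, the boom arm, the eyepieces or the black top, do not let the boom run against either end stop, and leave the stage, the bottle, the slide box and the glass dish where they are.

Things in the scene. Friction and masses are not known exactly. Their poses are not given: they have to be found in the camera images.
- boom (a joint): Boom angle about the stand's upright column (rad): 0 = arm points roughly at the robot; growing = head swings left. Head axis 280 mm from column axis. End stops -0.95, +0.95. Free bearings: nominal inertia 0.52 kg m2 (0.38 to 0.71), viscous damping 0.015 N m s/rad, dry friction 0.0025 N m, no spring: it coasts far (time constant over 20 s). Starts at rest well to the right of the specimen.
- head: Microscope head at the boom's end, 6 kg nominal (0.7 to 1.4 times): black upright tube, diameter 72 mm, 80 to 180 mm above the bench, mostly hidden inside the white bumper collar. Origin: on the tube's (optical) axis, 80 mm above the bench.
- collar: White round bumper collar round the head, diameter 120 mm, 123 to 183 mm above the bench, dark band round its middle: the only part to push (too wide to grip). 0.25 kg, carried by leaf springs: it gives sideways across the arm (tangentially) up to 20 mm each way, 120 N/m, hardly damped, so it bounces off what it meets. Origin: collar's axis at its underside. Forces over 9 N are knocks.
- boom_arm: Do not touch: white arm 50 mm wide from column to head (134 to 180 mm above bench), disc and block on the head's top (to 203 mm) and two eyepieces pointing away from the column (to 215 mm high, to 135 mm beyond head axis, within 34 mm of the arm's middle line). Origin: 80 mm above bench, half way between head axis and column axis (140 mm from each), so it gives the column's place.
- specimen (a point): Centre of the round specimen stage, 45 mm above the bench: white disc, diameter 124 mm, with a black plate and small brown specimen, on a 45 mm wide grey bracket clamped to the column, 280 mm from the column axis, so the head's axis passes right over it. Stays put; stands at another angle each time.
- bottle: Amber bottle, 48 mm diameter, 110 mm high, standing loose on the bench at the left. Origin: centre of its underside. Leave alone.
- slide_box: White cardboard slide box 85 x 100 x 35 mm, lying loose in front of the boom. Origin: centre of its underside. Leave alone.
- dish: Shallow glass dish, 90 mm diameter, 18 mm high, loose on the bench in front of the boom. Origin: centre of its underside. Leave alone.

How it is judged:
By the outcome, as a careful person would: the job done as asked, in the order asked, and still so for the second after the job is handed in, with the robot touching nothing.
It also fails if it takes over 35 s, if anything falls off the work surface, if the arm or the gripper's body presses on something with over 40 N, if the wrist force passes 120 N, or if a joint passes its speed limit or range.

### The arm

A 6-joint arm with a two-finger parallel gripper is mounted at the origin on the work surface. World frame = base frame: x ahead of the robot, y to its left, z up, the work surface at z = 0. Lengths are in m, angles in rad, forces in N, time in s.
With the tool pointing down it reaches from about 0.4 to 0.825 m from the base axis. Payload 7 kg.
Tool frame: the origin (TCP) lies on the centre line of the jaws, within the pads' length; the fingertips stand 22 mm ahead of it and the grasp point (between the pads) lies 3 mm ahead of it; z points along the fingers, y is the line along which they close (so a half turn about z gives the same grasp; the last joint's range is limited). The gripper opens to 88 mm and grips with 3 to 60 N. Pads are 19 mm wide; open, the fingers measure 130 mm over their backs; the gripper's body (78 mm by 193 mm) begins 47 mm behind the grasp point.
Start: joints at [-0.912, 0.359, 0.012, 0, -1.224, -0.288], TCP at [0.245, -0.629, 0.249] pointing down, gripper open.
Joint ranges: [-3.07, 3.07], [-1.43, 2.12], [-1.02, 1.25], [-3.03, 1.67], [-3.05, -0], [-3.03, 3.03]. Speed limits (rad/s): [2.39, 2.39, 3.01, 3.14, 3.14, 3.14].

### API

Orientations are given as [roll, pitch, yaw] about the fixed x, y, z axes, in that order (R = Rz(yaw) Ry(pitch) Rx(roll)).
In Python, from station import arm gives the robot as it stands.
- The arm moves only by the tool arm_command, never from a script. Its argument "series" is one flat list of numbers, 7 for each row, row after row: the turn, a rotation vector about the tool's x, y, z each as a share of 90 degrees, from -1 to 1, then the shift along the tool's x, y, z each as a share of 0.1 m, from -1 to 1, then the opening, from 0 (shut) to 1 (fully open). A call has 1 to 8 rows; each row is the pose to reach, as a shift and turn from the pose commanded when the call began, along the tool's axes at that moment; what a row does not reach only later rows make up. A row lasts 1/8 s, in which the tool goes at most 62.5 mm and 10.7 degrees, less where a joint would pass 70% of its speed; a pose out of reach is approached as far as the arm can. A call with a number of a shift or a turn outside -1 to 1 is refused whole. A call with a gripper value outside its range is refused whole. The fingers move at their own pace and stop on an object; "force" is the grip in N (left out, the last holds). Time passes only in rows, so rows that repeat a pose let the fingers close. It gives the time, the measured TCP pose, the force, the opening and the grip force at its end, in the units of the state.
- arm.get_state(): the state, without advancing time (a new reading comes with each control period).
- arm.grab_frame(name): name is "side" or "top" or "wrist"; returns the picture (400x640x3 uint8, blue, green, red); there is no depth.
- arm.camera_model(name): a dict with "fovy" (degrees; the focal length in pixels is half the picture's height over the tangent of half this angle, whatever the lens; pixels are square), "cx", "cy" (the principal point, pixels), "D" ([k1, k2, p1, p2, k3] as OpenCV has them; the pictures are not rectified), "pose" (4x4, takes a point from camera to world coordinates). Camera axes: x right, y down, z forward; pixel columns grow to the right and rows downward; lengths in m; the calibration is good to about 2 mm. A picture is of the moment at which its call begins: read the wrist's pose just before it. camera_model takes no time and is no camera call; for the wrist camera it gives the pose at the moment of the call.
- arm.job_done(): hands the job in; it is judged then, once.
The state is a dict: "t": time; "q": joint angles; "qd": joint speeds; "joint_efforts": joint torques, N m; "eef_pos": TCP position; "ee_rot": TCP orientation; "force": force on the tool from outside, world axes, zero at the start; "moment": the same for the moment, N m; "width": finger opening in m; "gripper_force": force on a finger pad.
Only numpy, scipy, OpenCV 4.12 (cv2) and the standard library are available. Lean on these libraries where they do the work, as an engineer would, in place of code of your own. Each camera call takes 0.05 s, during which the arm holds its last target. There are 200 camera calls.

## Working session

There is one attempt and no reset: what is moved stays moved. The work goes in short steps, Python scripts to look and compute and a tool call to move; the robot and the scene stay as the last step left them, time stands still between calls to the robot, and variables do not carry over. Pictures are saved under pics/ and viewed, at most 10 in all, crops included, and the job is handed in when it is done.

Besides the shell and the picture viewer there is one more tool, called after "Call:" as name(argument=value, ...) on one line, values as JSON. arm_command: Moves the arm, as the interface text tells. Its arguments: {"type":"object","properties":{"series":{"type":"array"},"force":{"type":"number"}},"required":["series"]}

```bash
mkdir -p pics; ls; python3 - <<'E'
from station import arm
import cv2,numpy as np
for n in("top","side"):
    m=arm.camera_model(n);print(n,m["fovy"],m["cx"],m["cy"],m["D"],np.round(m["pose"],3).tolist())
    cv2.imwrite(f"pics/{n}0.png",arm.grab_frame(n))
s=arm.get_state();print({k:np.round(v,3).tolist() for k,v in s.items()})
E
```

```text
pics
top 53.7537141202416 322.2347914891261 192.94895287905456 [-0.0990983  0.         0.         0.         0.       ] [[0.017, -0.999, 0.049, 0.511], [-0.999, -0.015, 0.032, 0.166], [-0.032, -0.049, -0.998, 1.021], [0.0, 0.0, 0.0, 1.0]]
side 56.358340522386754 323.43271891494527 206.83851676591212 [-0.04122685  0.          0.          0.          0.        ] [[0.878, -0.21, 0.429, 0.148], [-0.477, -0.428, 0.767, -0.539], [0.023, -0.879, -0.476, 0.563], [0.0, 0.0, 0.0, 1.0]]
{'t': 0.1, 'q': [-0.912, 0.359, 0.011, -0.0, -1.224, -0.288], 'qd': [0.001, 0.0, 0.001, 0.001, 0.001, -0.0], 'joint_efforts': [-0.001, -58.416, 29.375, 7.016, 0.01, -0.0], 'eef_pos': [0.244, -0.629, 0.248], 'ee_rot': [3.14, -0.0, -2.771], 'force': [-0.246, -0.14, -0.095], 'moment': [0.025, 0.042, -0.038], 'gripper_force': 0.0, 'width': 0.088}
```

View pics/top0.png

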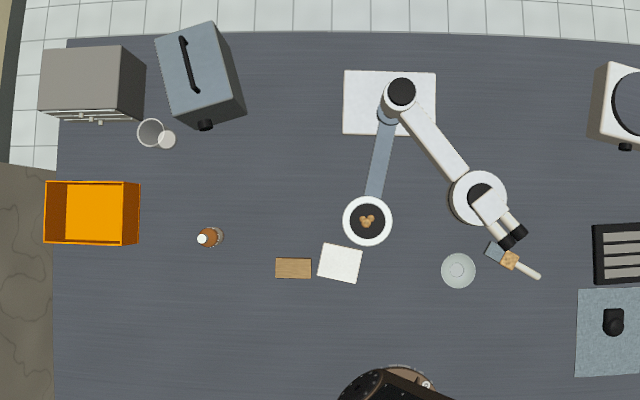

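View pics/side0.png

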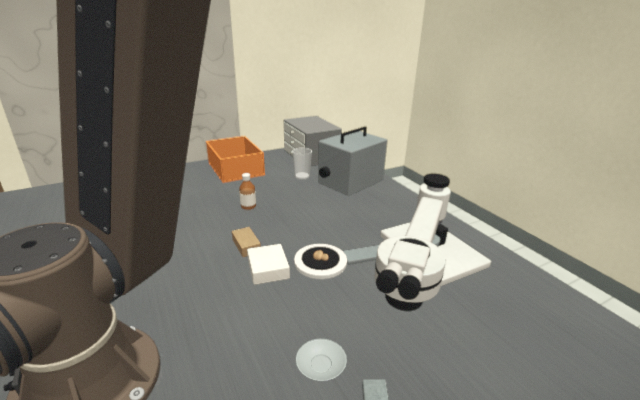

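The top view shows the column cap at (400,92), the collar near (478,198), the stage at (367,221), the bottle at (208,237), the box at (340,262) and the dish at (458,270). In the side view the cap is at (436,181), the stage at (320,258) and the collar at (410,265).

```bash
cat > h.py <<'E'
import cv2,numpy as np
from station import arm
def K(m):
    f=200/np.tan(np.radians(m["fovy"]/2));return np.array([[f,0,m["cx"]],[0,f,m["cy"]],[0,0,1.]])
def rays(m,px):
    u=cv2.undistortPointsIter(np.float64(px).reshape(-1,1,2),K(m),np.float64(m["D"]),None,None,(3,50,1e-9)).reshape(-1,2) if 0 else cv2.undistortPoints(np.float64(px).reshape(-1,1,2),K(m),np.float64(m["D"])).reshape(-1,2)
    P=np.array(m["pose"]);return P[:3,3],np.c_[u,np.ones(len(u))]@P[:3,:3].T
def plane(m,px,z):
    o,d=rays(m,px);return o+d*((z-o[2])/d[:,2])[:,None]
def tri(px1,px2,m1,m2):
    o1,d1=rays(m1,[px1]);o2,d2=rays(m2,[px2]);A=np.c_[d1[0],-d2[0]];s=np.linalg.lstsq(A,o2-o1,rcond=None)[0]
    p=o1+s[0]*d1[0];q=o2+s[1]*d2[0];return (p+q)/2,np.linalg.norm(p-q)
def white(im,v=170,s=40):
    h=cv2.cvtColor(im,cv2.COLOR_BGR2HSV);return ((h[...,2]>v)&(h[...,1]<s)).astype(np.uint8)
def black(im,v=55): return (im.max(2)<v).astype(np.uint8)
def blob(mask,seed,box=None):
    n,l,st,c=cv2.connectedComponentsWithStats(mask)
    k=l[seed[1],seed[0]];return (l==k).astype(np.uint8),st[k],c[k]
E
python3 - <<'E'
from h import *
t=cv2.imread("pics/top0.png");s=cv2.imread("pics/side0.png")
mt,ms=arm.camera_model("top"),arm.camera_model("side")
def ell(im,seed,f):
    m,st,c=blob(f(im),seed);k=max(cv2.findContours(m,0,1)[0],key=cv2.contourArea);e=cv2.fitEllipse(cv2.convexHull(k));print(seed,st,np.round(e[0],1),np.round(e[1],1));return e[0]
ct=ell(t,(400,92),black);cs=ell(s,(436,181),black)
print("cap",tri(ct,cs,mt,ms))
a=ell(t,(350,221),white);b=ell(s,(299,258),white)
print("stage",tri(a,b,mt,ms),plane(mt,[a],.045),plane(ms,[b],.045))
print("dish",plane(mt,[(458,270)],.01),"box",plane(mt,[(340,262)],.035),"bottle",plane(mt,[(208,237)],.1))
cv2.imwrite("pics/c.png",np.hstack([cv2.resize(t[60:270,330:540],None,fx=2.8,fy=2.8,interpolation=2)]))
E
```

```text
Traceback (most recent call last):
cv2.error: OpenCV(4.12.0) /io/opencv/modules/imgproc/src/shapedescr.cpp:361: error: (-201:Incorrect size of input array) There should be at least 5 points to fit the ellipse in function 'fitEllipseNoDirect'
```

```bash
python3 - <<'E'
from h import *
t=cv2.imread("pics/top0.png");s=cv2.imread("pics/side0.png")
mt,ms=arm.camera_model("top"),arm.camera_model("side")
cv2.imwrite("pics/c.png",cv2.resize(t[60:270,330:540],None,fx=2.8,fy=2.8,interpolation=2))
print(t[92,400],s[181,436],t[221,350],s[258,299],t[190,480],t[170,468],t[220,470],t[130,430])
def ell(im,seed,f):
    try:
        m,st,c=blob(f(im),seed);k=max(cv2.findContours(m,0,1)[0],key=cv2.contourArea);e=cv2.fitEllipse(cv2.convexHull(k));print(seed,st,np.round(e[0],1),np.round(e[1],1));return e[0]
    except Exception as x: print(seed,"fail");return seed
b=lambda i:black(i,62)
ct=ell(t,(400,92),b);cs=ell(s,(436,181),b)
print("cap",tri(ct,cs,mt,ms))
a=ell(t,(350,221),white);b=ell(s,(299,258),white)
print("stage",tri(a,b,mt,ms),plane(mt,[a],.045),plane(ms,[b],.045))
print("dish",plane(mt,[(458,270)],.01),"box",plane(mt,[(340,262)],.035),"bottle",plane(mt,[(208,237)],.1))
E
```

```text
[52 54 53] [45 43 47] [45 44 44] [242 255 255] [55 53 56] [162 176 182] [220 219 215] [221 219 215]
(400, 92) [388  78  27  28 595] [401.1  91.2] [26.8 27.9]
(436, 181) [424 174  25  14 268] [436.  180.6] [13.2 25.6]
cap (array([0.7671924 , 0.03057928, 0.20814867]), np.float64(0.0005182234074421262))
(350, 221) [     0      0    640    400 218370] [285.1 209.3] [ 469.2 1082.4]
(299, 258) [294 243  73  36 921] [330. 258.] [37.4 74.1]
stage (array([ 0.56516767,  0.2756515 , -0.10014016]), np.float64(0.11458389324632835)) [[0.51667987 0.28931353 0.045     ]] [[0.50911476 0.06942034 0.045     ]]
dish [[ 0.36867613 -0.15148193  0.01      ]] box [[0.38803077 0.15106639 0.035     ]] bottle [[0.44739792 0.46520251 0.1       ]]
```

View pics/c.png

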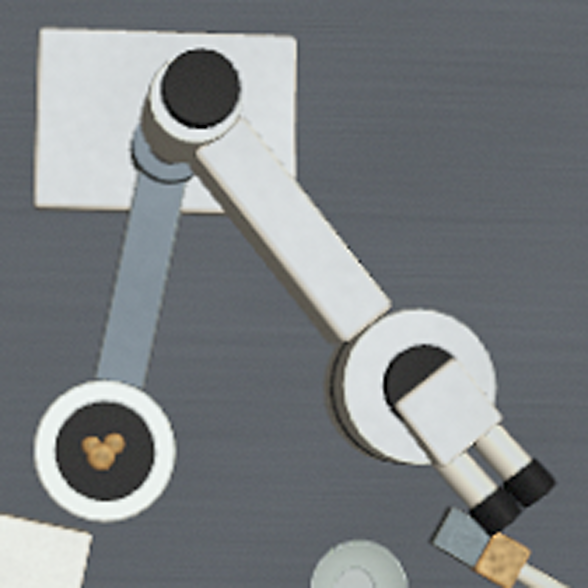

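The crop shows the cap, the arm's bright top face separate from its darker side, the collar ring centred near full-picture (480,198), and the stage centre near (367,221).

```bash
cat >> h.py <<'E'
COL=np.array([0.7672,0.0306])
def boom(im,m,v=200,r0=.13,r1=.21):
    ys,xs=np.nonzero(white(im,v,30)[:270,300:560]);px=np.c_[xs+300,ys]
    p=plane(m,px,.18)[:,:2]-COL;r=np.hypot(*p.T);th=np.arctan2(p[:,1],-p[:,0]);k=(r>r0)&(r<r1)&(abs(th)<1.0)
    if k.sum()<30:return np.nan,0
    th=th[k];t0=np.median(th);g=abs(np.sin(th-t0))*r[k]<.032
    # midline: average of both edges in slices of radius
    o=[];w=[];rr=r[k][g];tt=th[g]
    for a in np.arange(r0,r1,.008):
        q=tt[(rr>=a)&(rr<a+.008)]
        if len(q)>8:o.append((q.max()+q.min())/2);w.append((q.max()-q.min())*a)
    return (np.median(o),np.median(w)) if o else (np.nan,0)
E
python3 - <<'E'
from h import *
t=cv2.imread("pics/top0.png");s=cv2.imread("pics/side0.png")
mt,ms=arm.camera_model("top"),arm.camera_model("side")
def ell(im,seed,v):
    m,st,c=blob(white(im,v,40),seed);k=max(cv2.findContours(m,0,1)[0],key=cv2.contourArea);e=cv2.fitEllipse(cv2.convexHull(k));print(st,np.round(e[0],1),np.round(e[1],1));return e[0]
a=ell(t,(346,221),190);b=ell(s,(299,258),190)
P,g=tri(a,b,mt,ms);print("stage",P,g,plane(mt,[a],.045))
for p in (P,plane(mt,[a],.045)[0]):
    d=p[:2]-COL;print("spec th,r",np.arctan2(d[1],-d[0]),np.hypot(*d))
for v in(190,200,208):print("boom",boom(t,mt,v))
# collar ring
m,st,c=blob(white(t,200,30),(480,172));print(st)
p=plane(mt,[(480,198)],.183)[0,:2]-COL;print("collar th,r",np.arctan2(p[1],-p[0]),np.hypot(*p))
E
```

```text
[343 196  49  50 914] [367.  220.5] [49.4 49.6]
[294 244  53  33 661] [320.5 259.7] [32.8 52.8]
stage [0.49249849 0.08526101 0.03527001] 0.0006923499812398594 [[0.49238203 0.08622128 0.045     ]]
spec th,r 0.19641777402907873 0.2800870362472995
spec th,r 0.19969562530861834 0.28039016573491804
boom (np.float64(-0.6617309757746683), np.float64(0.044771601844732674))
boom (np.float64(-0.6640647750138146), np.float64(0.04362312872860989))
boom (np.float64(-0.6698689185246691), np.float64(0.041878587019567814))
[ 453  171   66   68 2177]
collar th,r -0.6684383941450378 0.2812720285829162
```

```bash
cat >> h.py <<'E'
from scipy.spatial.transform import Rotation as R
def step(tgt,yaw,start=None,y0=None):
    s=arm.get_state();e=s["ee_rot"];p=np.array(start if start is not None else s["eef_pos"])
    Rm=R.from_euler("xyz",[np.pi,0,e[2] if y0 is None else y0]).as_matrix();y=e[2] if y0 is None else y0
    d=Rm.T@(np.array(tgt)-p);dy=(yaw-y+np.pi)%(2*np.pi)-np.pi
    return np.round(np.r_[-dy/(np.pi/2),d/.1],3)
def tcp(th,off,z):  # off: tangential offset from head axis (+ left); yaw with tool y along e_th
    e=np.array([np.sin(th),np.cos(th)]);H=COL+.28*np.array([-np.cos(th),np.sin(th)])
    return np.r_[H+off*e,z],np.arctan2(e[1],e[0])+np.pi/2
E
python3 - <<'E'
from h import *
cv2.imwrite("pics/w0.png",arm.grab_frame("wrist"))
p,y=tcp(-.666,-.15,.18);print(p,y,step(p,y))
m=arm.camera_model("wrist");print(np.round(m["pose"],3).tolist(),m["fovy"])
E
```

```text
[ 0.63971305 -0.26034171  0.18      ] 3.807592653589793 [-0.188 -5.019  2.003  0.679]
[[-0.363, 0.891, 0.274, 0.17], [0.932, 0.347, 0.108, -0.657], [0.001, 0.294, -0.956, 0.383], [0.0, 0.0, 0.0, 1.0]] 63.58659677641511
```

View pics/w0.png

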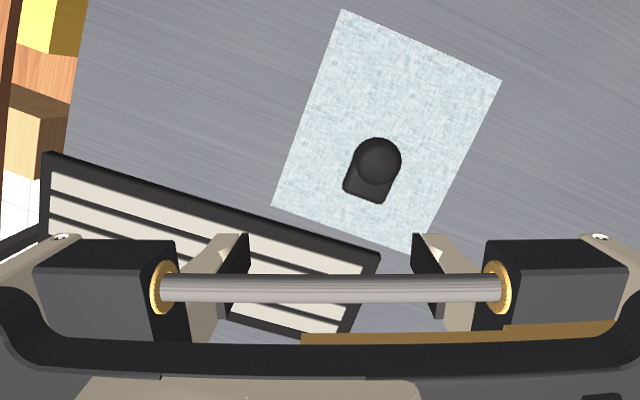

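The wrist view shows only low items below (a slide tray and a pad with a knob), all well under the fingertips. I'm moving to the right of the collar.

Call:
arm_command(series=[0,0,0,-0.5,0.2,0,1,0,0,0,-1,0.4,0,1])

```text
t: 0.4
eef_pos: [0.3235, -0.5549, 0.2479]
ee_rot: [3.141, -0.0, -2.773]
force: [1.0, -0.4, -0.5]
width: 0.0876
gripper_force: 0.0
```

Call:
arm_command(series=[0,0,0,-0.5,0.2,0,1,0,0,0,-1,0.4,0,1])

```text
t: 0.65
eef_pos: [0.4029, -0.4807, 0.2484]
ee_rot: [3.141, -0.0, -2.771]
force: [0.6, -0.7, -0.3]
width: 0.0873
gripper_force: 0.0
```

Call:
arm_command(series=[0,0,0,-0.5,0.2,0,1,0,0,0,-1,0.4,0,1])

```text
t: 0.9
eef_pos: [0.4817, -0.4071, 0.2484]
ee_rot: [3.141, -0.0, -2.771]
force: [1.0, -0.1, -1.1]
width: 0.0873
gripper_force: 0.0
```

Call:
arm_command(series=[0,0,0,-0.5,0.2,0,1,0,0,0,-1,0.4,0,1])

```text
t: 1.15
eef_pos: [0.5604, -0.3336, 0.2484]
ee_rot: [3.141, -0.0, -2.771]
force: [-0.3, -0.4, 0.4]
width: 0.0873
gripper_force: 0.0
```

```bash
python3 - <<'E'
from h import *
s=arm.get_state();print(s["t"],s["eef_pos"],s["ee_rot"],s["force"])
p,y=tcp(-.666,-.15,.18);print(p,y,step(p,y))
E
```

```text
1.15 [ 0.56042717 -0.33359649  0.24838779] [ 3.14138591e+00 -2.12692044e-04 -2.77072159e+00] [-0.31829156 -0.41761674  0.39704955]
[ 0.63971305 -0.26034171  0.18      ] 3.807592653589793 [-0.188 -1.004  0.395  0.684]
```

Call:
arm_command(series=[0,0,-0.09,-0.5,0.1,0,1,0,0,-0.19,-1,0.3,0.3,1,0,0,-0.19,-1,0.4,0.68,1,0,0,-0.19,-1,0.4,0.68,1])

```text
t: 1.65
eef_pos: [0.6362, -0.2601, 0.1769]
ee_rot: [3.136, -0.005, -2.471]
force: [-0.4, 0.3, 0.9]
width: 0.0878
gripper_force: 0.0
```

```bash
python3 - <<'E'
from h import *
t=arm.grab_frame("top");s=arm.get_state();print(s["t"],s["eef_pos"],s["ee_rot"],s["force"])
m=arm.camera_model("top");print(boom(t,m),boom(t,m,190))
cv2.imwrite("pics/t1.png",t)
p,y=tcp(-.666,-.15,.18);print(p,y,step(p,y))
E
```

```text
1.7 [ 0.63745203 -0.26139783  0.17966373] [ 3.13962841e+00 -2.50566876e-03 -2.47179817e+00] [-0.90581701 -0.5138884   0.76335172]
(np.float64(-0.6628671102007393), np.float64(0.04443471669603589)) (np.float64(-0.6621322886551544), np.float64(0.044934676988910516))
[ 0.63971305 -0.26034171  0.18      ] 3.807592653589793 [ 0.002 -0.024 -0.006 -0.003]
```

View pics/t1.png

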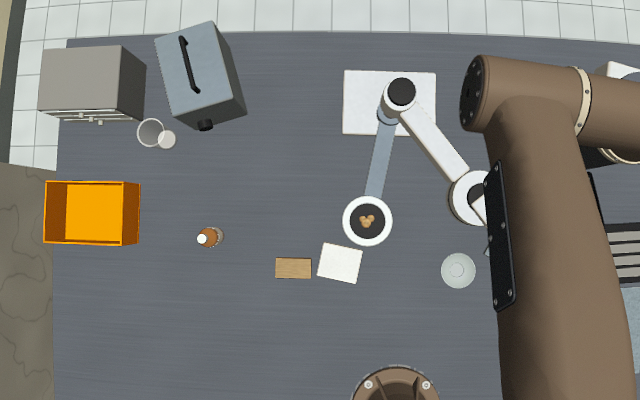

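The arm stands to the right of the collar with the boom arm still fully in view. I start the gentle push, tool y being tangential to the left.

Call:
arm_command(series=[0,0,0,0,0.08,0,1,0,0,0,0,0.14,0,1,0,0,0,0,0.175,0,1,0,0,0,0,0.21,0,1,0,0,0,0,0.245,0,1,0,0,0,0,0.28,0,1,0,0,0,0,0.315,0,1])

```text
t: 2.58
eef_pos: [0.6185, -0.2367, 0.1805]
ee_rot: [-3.142, -0.0, -2.472]
force: [0.3, -0.3, -0.3]
width: 0.0876
gripper_force: 0.3
```

```bash
cat > look.py <<'E'
from h import *
import sys
a=arm.get_state();t=arm.grab_frame("top");s=arm.get_state();m=arm.camera_model("top")
b=boom(t,m);th=b[0];e=np.array([np.sin(th),np.cos(th)]);H=COL+.28*np.array([-np.cos(th),np.sin(th)])
print("t",round(a["t"],2),"boom",round(b[0],4),round(b[1],4),"tcp",np.round(s["eef_pos"],4),"yaw",round(s["ee_rot"][2],3),"off",round(float((s["eef_pos"][:2]-H)@e),4),"Ftan",round(float(np.array(s["force"][:2])@e),2))
E
python3 look.py
```

```text
t 2.58 boom -0.6462 0.0398 tcp [ 0.6182 -0.2364  0.1805] yaw -2.472 off -0.1235 Ftan -0.14
```

Call:
arm_command(series=[0,0,0,0,0.035,0,1,0,0,0,0,0.07,0,1,0,0,0,0,0.105,0,1,0,0,0,0,0.14,0,1])

```text
t: 3.12
eef_pos: [0.6097, -0.2257, 0.1806]
ee_rot: [3.142, -0.0, -2.472]
force: [-0.2, -0.9, 0.6]
width: 0.0878
gripper_force: 0.3
```

```bash
python3 look.py
```

```text
t 3.12 boom -0.5317 0.0199 tcp [ 0.6095 -0.2254  0.1806] yaw -2.472 off -0.1407 Ftan -0.35
```

```bash
cat >> h.py <<'E'
def boomL(im,m,v=200,r0=.13,r1=.21,side=1):
    ys,xs=np.nonzero(white(im,v,30)[:270,300:560]);px=np.c_[xs+300,ys]
    p=plane(m,px,.18)[:,:2]-COL;r=np.hypot(*p.T);th=np.arctan2(p[:,1],-p[:,0]);o=[]
    for a in np.arange(r0,r1,.008):
        q=th[(r>=a)&(r<a+.008)&(abs(th)<1.)]
        if len(q)>4:o.append((q.max() if side>0 else q.min())-side*np.arcsin(.0235/(a+.004)))
    return np.median(o) if o else np.nan
E
python3 - <<'E'
from h import *
m=arm.camera_model("top")
for n in("top0","t1"):
    i=cv2.imread(f"pics/{n}.png");print(n,boom(i,m),boomL(i,m),boomL(i,m,side=-1))
t=arm.grab_frame("top");print(arm.get_state()["t"],boom(t,m),boomL(t,m),boomL(t,m,side=-1))
cv2.imwrite("pics/t2.png",t[60:270,330:600])
E
```

```text
top0 (np.float64(-0.6640647750138146), np.float64(0.04362312872860989)) -0.6716685847927563 -0.6568921465321746
t1 (np.float64(-0.6628671102007393), np.float64(0.04443471669603589)) -0.666380722857347 -0.6577613965643457
3.225 (np.float64(-0.5284934465458964), np.float64(0.02088471945101544)) -0.6130849426176458 -0.4440438157587314
```

View pics/t2.png

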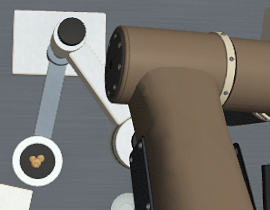

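```bash
python3 - <<'E'
from h import *
m=arm.camera_model("top")
for i in range(3):
    a=arm.get_state()["t"];t=arm.grab_frame("top");th=boomL(t,m)+.006
    e=np.array([np.sin(th),np.cos(th)]);H=COL+.28*np.array([-np.cos(th),np.sin(th)]);s=arm.get_state()
    print(round(a,3),round(th,4),round(float((s["eef_pos"][:2]-H)@e),4),s["force"]@np.r_[e,0])
E
```

```text
3.225 -0.5999 -0.1226 -0.03915775964592827
3.275 -0.5924 -0.1247 -0.2872017129177952
3.325 -0.587 -0.1263 0.6946322131694463
```

Call:
arm_command(series=[0,0,0,0,-0.2,-0.1,1,0,0,0,0,-0.25,-0.5,1,0,0,0,0,-0.25,-1,1])

```text
t: 3.75
eef_pos: [0.6251, -0.2457, 0.2802]
ee_rot: [3.139, -0.002, -2.473]
force: [1.6, 0.2, 0.1]
width: 0.088
gripper_force: 0.0
```

```bash
python3 - <<'E'
from h import *
m=arm.camera_model("top")
t=arm.grab_frame("top");s=arm.get_state();print(s["t"]-.05,boomL(t,m)+.006,boom(t,m),s["eef_pos"],s["ee_rot"][2])
p,y=tcp(.15,.145,.28);print(p,y,step(p,y))
E
```

```text
3.75 -0.5176136050292444 (np.float64(-0.5197282805055696), np.float64(0.044812518907235484)) [ 0.62755932 -0.24693862  0.28937757] -2.471887434794369
[0.51201263 0.21581448 0.28      ] 2.991592653589793 [ 0.522 -1.967  4.345  0.094]
```

Call:
arm_command(series=[0,0,0,-0.23,0.5,0,1,0,0,0,-0.45,1,0,1])

```text
t: 4.05
eef_pos: [0.5983, -0.1383, 0.2803]
ee_rot: [3.141, 0.0, -2.474]
force: [0.5, 1.6, 0.1]
width: 0.0878
gripper_force: 0.0
```

Call:
arm_command(series=[0,0,0,-0.23,0.5,0,1,0,0,0,-0.45,1,0,1])

```text
t: 4.3
eef_pos: [0.5714, -0.0312, 0.2806]
ee_rot: [-3.141, 0.001, -2.473]
force: [0.2, -0.2, 0.1]
width: 0.0875
gripper_force: 0.0
```

Call:
arm_command(series=[0,0,0,-0.23,0.5,0,1,0,0,0,-0.45,1,0,1])

```text
t: 4.55
eef_pos: [0.5446, 0.0753, 0.2807]
ee_rot: [-3.142, 0.001, -2.472]
force: [0.7, 0.2, 0.2]
width: 0.0875
gripper_force: 0.0
```

Call:
arm_command(series=[0,0,0.11,-0.15,0.4,0,1,0,0,0.22,-0.3,0.8,0,1,0,0,0.33,-0.45,1,0,1,0,0,0.44,-0.6,1,0,1,0,0,0.52,-0.6,1,0,1])

```text
t: 5.18
eef_pos: [0.5305, 0.1903, 0.2802]
ee_rot: [-3.142, -0.0, 2.99]
force: [-0.8, -0.0, 0.1]
width: 0.0872
gripper_force: 0.0
```

```bash
python3 - <<'E'
from h import *
m=arm.camera_model("top")
t=arm.grab_frame("top");s=arm.get_state();print(s["t"]-.05,boomL(t,m)+.006,boom(t,m),boomL(t,m,side=-1)-.006,s["eef_pos"],s["ee_rot"][2])
cv2.imwrite("pics/t3.png",t)
p,y=tcp(.15,.135,.28);print(p,y,step(p,y))
E
```

```text
5.175 -0.3036545788534972 (np.float64(-0.3076362823329138), np.float64(0.045002991281389626)) -0.30969114882799087 [0.53028416 0.18988392 0.2801839 ] 2.9844985174934857
[0.51051825 0.20592677 0.28      ] 2.991592653589793 [-0.005  0.22   0.128  0.002]
```

View pics/t3.png

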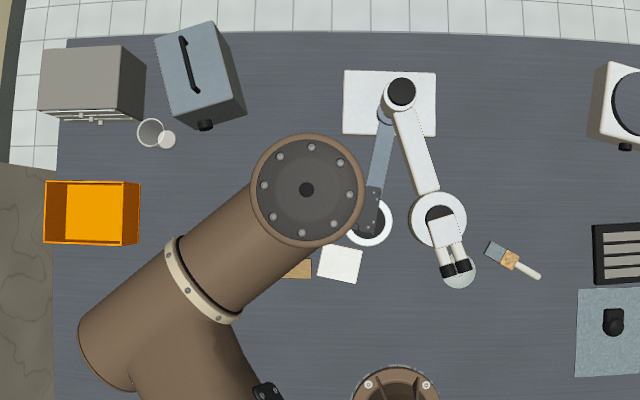

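The boom is at θ≈-0.306 and coasting left at 0.15 rad/s, with the tool high to its left over clear bench. I lower the tool ahead of it.

Call:
arm_command(series=[0,0,0,0.2,0,0.1,1,0,0,0,0.22,0,0.5,1,0,0,0,0.22,0,1,1,0,0,0,0.22,0,1,1])

```text
t: 5.72
eef_pos: [0.5064, 0.191, 0.1776]
ee_rot: [-3.137, -0.005, 2.995]
force: [0.2, -0.9, 0.4]
width: 0.0874
gripper_force: 0.0
```

```bash
cat > trk.py <<'E'
from h import *
import sys
m=arm.camera_model("top")
for i in range(int(sys.argv[1])):
    t0=arm.get_state()["t"];t=arm.grab_frame("top");s=arm.get_state();b=boom(t,m);L=boomL(t,m)+.006;Rr=boomL(t,m,side=-1)-.006;th=Rr
    e=np.array([np.sin(th),np.cos(th)]);H=COL+.28*np.array([-np.cos(th),np.sin(th)])
    print("t %.3f mid %.4f(%.3f) L %.4f R %.4f tcp %s yaw %.3f off %.4f F %.2f"%(t0,*b,L,Rr,np.round(s["eef_pos"],4),s["ee_rot"][2],(s["eef_pos"][:2]-H)@e,s["force"][:2]@e))
cv2.imwrite("pics/last.png",t)
E
python3 trk.py 1
```

```text
t 5.725 mid -0.2307(0.044) L -0.2272 R -0.2309 tcp [0.5081 0.1919 0.1803] yaw 2.995 off 0.2163 F 1.26
```

Call:
arm_command(series=[0,0,0,0,0,0,1,0,0,0,0,0,0,1,0,0,0,0,0,0,1,0,0,0,0,0,0,1,0,0,0,0,0,0,1,0,0,0,0,0,0,1,0,0,0,0,0,0,1,0,0,0,0,0,0,1])

```text
t: 6.78
eef_pos: [0.5084, 0.1925, 0.1805]
ee_rot: [-3.141, -0.0, 2.994]
force: [0.3, -0.3, -0.5]
width: 0.0879
gripper_force: 0.0
```

```bash
python3 trk.py 1
```

```text
t 6.775 mid -0.0815(0.043) L -0.0809 R -0.0801 tcp [0.5084 0.1925 0.1805] yaw 2.994 off 0.1821 F 0.10
```

Call:
arm_command(series=[0,0,0,0,0,0,1,0,0,0,0,0,0,1,0,0,0,0,0,0,1,0,0,0,0,0,0,1])

```text
t: 7.32
eef_pos: [0.5084, 0.1925, 0.1806]
ee_rot: [3.142, -0.0, 2.994]
force: [0.9, 0.4, -0.0]
width: 0.0877
gripper_force: 0.0
```

```bash
python3 trk.py 1
```

```text
t 7.325 mid -0.0029(0.043) L -0.0064 R 0.0010 tcp [0.5084 0.1924 0.1806] yaw 2.994 off 0.1616 F -0.39
```

Call:
arm_command(series=[0,0,0,0,0,0,1,0,0,0,0,0,0,1,0,0,0,0,0,0,1,0,0,0,0,0,0,1,0,0,0,0,0,0,1,0,0,0,0,0.01,0,1,0,0,0,0,0.034,0,1,0,0,0,0,0.058,0,1])

```text
t: 8.38
eef_pos: [0.5093, 0.1984, 0.1806]
ee_rot: [-3.142, 0.0, 2.994]
force: [0.7, 1.2, 0.0]
width: 0.0875
gripper_force: 0.0
```

Call:
arm_command(series=[0,0,0,0,0.024,0,1,0,0,0,0,0.048,0,1,0,0,0,0,0.072,0,1,0,0,0,0,0.096,0,1])

```text
t: 8.88
eef_pos: [0.5107, 0.2079, 0.1806]
ee_rot: [-3.142, -0.0, 2.994]
force: [0.2, -0.4, 0.4]
width: 0.0874
gripper_force: 0.0
```

```bash
python3 trk.py 1
```

```text
t 8.875 mid 0.1920(0.044) L 0.1941 R 0.1922 tcp [0.5108 0.2081 0.1806] yaw 2.994 off 0.1253 F 0.52
```

Call:
arm_command(series=[0,0,0,0,0.02,0,1])

```text
t: 9.05
eef_pos: [0.511, 0.2098, 0.1805]
ee_rot: [-3.142, -0.0, 2.994]
force: [-0.1, 0.4, -0.4]
width: 0.0878
gripper_force: 0.0
```

```bash
python3 trk.py 2
```

```text
t 9.050 mid 0.2135(0.044) L 0.2156 R 0.2130 tcp [0.5111 0.21   0.1806] yaw 2.994 off 0.1212 F 0.38
t 9.100 mid 0.2185(0.044) L 0.2217 R 0.2177 tcp [0.5111 0.2099 0.1806] yaw 2.994 off 0.1197 F 1.53
```

Call:
arm_command(series=[0,0,0,0,0.018,0,1,0,0,0,0,0.036,0,1,0,0,0,0,0.054,0,1])

```text
t: 9.52
eef_pos: [0.5119, 0.2152, 0.1807]
ee_rot: [3.141, 0.0, 2.994]
force: [0.4, 0.7, 0.0]
width: 0.0878
gripper_force: 0.3
```

```bash
python3 trk.py 2
```

```text
t 9.525 mid 0.2511(0.044) L 0.2539 R 0.2497 tcp [0.5119 0.2154 0.1806] yaw 2.994 off 0.1160 F 1.25
t 9.575 mid 0.2516(0.044) L 0.2541 R 0.2504 tcp [0.5119 0.2153 0.1806] yaw 2.994 off 0.1157 F 0.59
```

Call:
arm_command(series=[0,0,0,0,0.3,0,1,0,0,0,0,0.4,0,1])

```text
t: 9.88
eef_pos: [0.5179, 0.2562, 0.1805]
ee_rot: [3.142, 0.0, 2.995]
force: [0.3, 0.9, -0.8]
width: 0.0877
gripper_force: 0.0
```

```bash
python3 trk.py 2
```

```text
t 9.875 mid 0.2514(0.044) L 0.2539 R 0.2500 tcp [0.518  0.2567 0.1803] yaw 2.995 off 0.1575 F 1.66
t 9.925 mid 0.2511(0.044) L 0.2539 R 0.2497 tcp [0.5177 0.2558 0.1802] yaw 2.995 off 0.1566 F 0.36
```

Call:
arm_command(series=[0,0,0,0,0,0,1,0,0,0,0,0,0,1,0,0,0,0,0,0,1,0,0,0,0,0,0,1])

```text
t: 10.48
eef_pos: [0.5176, 0.2544, 0.1807]
ee_rot: [3.141, 0.0, 2.994]
force: [0.7, -0.5, -0.2]
width: 0.0878
gripper_force: 0.0
```

```bash
python3 trk.py 1; python3 - <<'E'
from h import *
m=arm.camera_model("top");t=cv2.imread("pics/last.png")
# cross-check of head axis from collar rim circle at z=.183
w=white(t,195,30);ys,xs=np.nonzero(w[140:280,300:430]);p=plane(m,np.c_[xs+300,ys+140],.183)[:,:2]
k=abs(np.hypot(*(p-COL).T)-.28)<.075;q=np.float32(p[k]*1000);c,r=cv2.minEnclosingCircle(q);c=np.array(c)/1000-COL
print("collar",np.arctan2(c[1],-c[0]),np.hypot(*c),r)
E
python3 -c "
import cv2;t=cv2.imread('pics/last.png');cv2.imwrite('pics/c2.png',cv2.resize(t[80:280,280:480],None,fx=2.5,fy=2.5))"
```

```text
t 10.475 mid 0.2504(0.045) L 0.2539 R 0.2491 tcp [0.5177 0.2544 0.1806] yaw 2.994 off 0.1554 F 0.27
collar 0.40462416311877686 0.28448782436610726 101.9753646850586
```

View pics/c2.png

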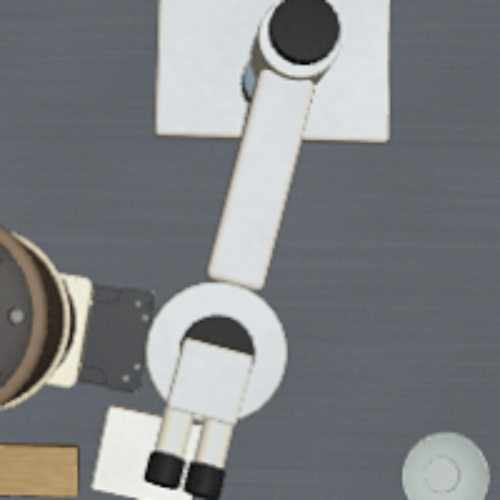

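The crop shows the boom arm at rest and the collar rim running from x 147 to 287 and y 282 to 422, so its centre is at about (366.8,220.8) in the full picture. I check the head angle from that rim.

```bash
cat >> h.py <<'E'
from scipy.optimize import least_squares
def collar(im,m,th0):
    # rim points on plane z=.183: radial rays outward from head, last bright pixel
    w=white(im,190,30);H=COL+.28*np.array([-np.cos(th0),np.sin(th0)]);P=np.linalg.inv(np.array(m["pose"]));pts=[]
    for a in np.radians(np.arange(0,360,3)):
        rr=np.arange(.045,.075,.0005);q=np.c_[H[0]+rr*np.cos(a),H[1]+rr*np.sin(a),np.full(len(rr),.183)]
        px=cv2.projectPoints(q,cv2.Rodrigues(P[:3,:3])[0],P[:3,3],K(m),np.float64(m["D"]))[0].reshape(-1,2)
        v=cv2.remap(w.astype(np.float32),np.float32(px[:,0])[None],np.float32(px[:,1])[None],1)[0]
        i=np.argmax(v<.5)
        if i>3: pts.append(q[i,:2])
    pts=np.array(pts)
    f=lambda c:np.hypot(*(pts-c[:2]).T)-c[2]
    s=least_squares(f,[*H,.06],loss="soft_l1",f_scale=.001).x;d=s[:2]-COL
    return np.arctan2(d[1],-d[0]),np.hypot(*d),s[2],len(pts)
E
python3 - <<'E'
from h import *
m=arm.camera_model("top")
print(collar(cv2.imread("pics/top0.png"),m,-.665),collar(cv2.imread("pics/t3.png"),m,-.306),collar(cv2.imread("pics/last.png"),m,.25))
p=plane(m,[(366.8,220.8)],.183)[0,:2]-COL;print(np.arctan2(p[1],-p[0]))
s=arm.get_state();p,y=tcp(.25,.128,.18);print(s["t"],step(p,y))
E
```

```text
(np.float64(-0.667625445937335), np.float64(0.28016360507162635), np.float64(0.05889882097343467), 108) (np.float64(-0.30898458401506856), np.float64(0.28015214825283596), np.float64(0.05882649170297288), 111) (np.float64(0.24789536269392737), np.float64(0.2799432107862194), np.float64(0.058626492104949204), 115)
0.2423075017663363
10.525 [ 0.065 -0.143 -0.287  0.006]
```

Call:
arm_command(series=[0,0,0,-0.07,-0.12,0,1,0,0,0,-0.14,-0.22,0,1,0,0,0,-0.14,-0.27,0,1,0,0,0,-0.14,-0.277,0,1,0,0,0,-0.14,-0.281,0,1,0,0,0,-0.14,-0.285,0,1,0,0,0,-0.14,-0.289,0,1,0,0,0,-0.14,-0.293,0,1])

```text
t: 11.52
eef_pos: [0.5271, 0.2237, 0.1805]
ee_rot: [-3.142, -0.0, 2.994]
force: [0.1, 1.1, -0.1]
width: 0.0876
gripper_force: 0.0
```

Call:
arm_command(series=[0,0,0,0,-0.004,0,1,0,0,0,0,-0.008,0,1,0,0,0,0,-0.012,0,1,0,0,0,0,-0.016,0,1,0,0,0,0,-0.02,0,1,0,0,0,0,-0.024,0,1,0,0,0,0,-0.028,0,1,0,0,0,0,-0.032,0,1])

```text
t: 12.52
eef_pos: [0.5267, 0.2204, 0.1806]
ee_rot: [3.142, 0.0, 2.994]
force: [0.2, -0.9, 0.2]
width: 0.0878
gripper_force: 0.0
```

```bash
cat > trk.py <<'E'
from h import *
import sys
m=arm.camera_model("top")
for i in range(int(sys.argv[1])):
    t0=arm.get_state()["t"];t=arm.grab_frame("top");s=arm.get_state();b=boom(t,m);c=collar(t,m,b[0]);th=b[0]-.0025
    e=np.array([np.sin(th),np.cos(th)]);H=COL+.28*np.array([-np.cos(th),np.sin(th)])
    print("t %.3f arm %.4f(%.3f) collar %.4f r%.4f R%.4f n%d tcp %s off %.4f F %.2f"%(t0,*b,*c,np.round(s["eef_pos"],4),(s["eef_pos"][:2]-H)@e,s["force"][:2]@e))
cv2.imwrite("pics/last.png",t)
E
python3 trk.py 1
```

```text
t 12.525 arm 0.2498(0.044) collar 0.2476 r0.2801 R0.0586 n79 tcp [0.5267 0.2203 0.1806] off 0.1251 F -0.45
```

Call:
arm_command(series=[0,0,0,0,-0.004,0,1,0,0,0,0,-0.008,0,1,0,0,0,0,-0.012,0,1,0,0,0,0,-0.016,0,1,0,0,0,0,-0.02,0,1,0,0,0,0,-0.024,0,1,0,0,0,0,-0.028,0,1,0,0,0,0,-0.032,0,1])

```text
t: 13.58
eef_pos: [0.5262, 0.2172, 0.1806]
ee_rot: [-3.142, 0.0, 2.994]
force: [0.5, 0.4, -0.4]
width: 0.0879
gripper_force: 0.0
```

```bash
python3 trk.py 1
```

```text
t 13.575 arm 0.2499(0.045) collar 0.2465 r0.2798 R0.0583 n79 tcp [0.5262 0.2171 0.1806] off 0.1219 F -0.24
```

Call:
arm_command(series=[0,0,0,0,-0.004,0,1,0,0,0,0,-0.008,0,1,0,0,0,0,-0.012,0,1,0,0,0,0,-0.016,0,1,0,0,0,0,-0.02,0,1])

```text
t: 14.25
eef_pos: [0.5259, 0.2153, 0.1806]
ee_rot: [3.142, -0.0, 2.994]
force: [0.2, 1.0, -0.4]
width: 0.0879
gripper_force: 0.1
```

```bash
python3 trk.py 2
```

```text
t 14.250 arm 0.2479(0.044) collar 0.2413 r0.2799 R0.0586 n75 tcp [0.5259 0.2152 0.1806] off 0.1204 F 0.01
t 14.300 arm 0.2464(0.044) collar 0.2405 r0.2800 R0.0585 n76 tcp [0.5259 0.2152 0.1806] off 0.1209 F 0.13
```

Call:
arm_command(series=[0,0,0,0,-0.004,0,1,0,0,0,0,-0.008,0,1,0,0,0,0,-0.012,0,1])

```text
t: 14.72
eef_pos: [0.5258, 0.214, 0.1806]
ee_rot: [-3.142, -0.0, 2.994]
force: [-0.0, -0.2, -0.3]
width: 0.0878
gripper_force: 0.0
```

```bash
python3 trk.py 2
```

```text
t 14.725 arm 0.2386(0.044) collar 0.2364 r0.2802 R0.0584 n78 tcp [0.5258 0.214  0.1806] off 0.1218 F 0.07
t 14.775 arm 0.2378(0.044) collar 0.2345 r0.2801 R0.0581 n77 tcp [0.5258 0.214  0.1806] off 0.1221 F -0.50
```

Call:
arm_command(series=[0,0,0,0,0.03,0,1,0,0,0,0,0.1,0,1,0,0,0,0,0.1,0,1,0,0,0,0,0.1,0,1,0,0,0,0,0.1,0,1,0,0,0,0,0.1,0,1,0,0,0,0,0.1,0,1,0,0,0,0,0.1,0,1])

```text
t: 15.82
eef_pos: [0.5273, 0.2239, 0.1806]
ee_rot: [3.142, 0.0, 2.994]
force: [0.3, 0.4, -1.3]
width: 0.0874
gripper_force: 0.0
```

```bash
python3 trk.py 1
```

```text
t 15.825 arm 0.2209(0.044) collar 0.2174 r0.2798 R0.0582 n88 tcp [0.5273 0.2239 0.1806] off 0.1367 F 0.40
```

Call:
arm_command(series=[0,0,0,0,0,0,1,0,0,0,0,0,0,1,0,0,0,0,0,0,1,0,0,0,0,0,0,1,0,0,0,0,0,0,1,0,0,0,0,0,0,1,0,0,0,0,0,0,1,0,0,0,0,0,0,1])

```text
t: 16.88
eef_pos: [0.5273, 0.224, 0.1805]
ee_rot: [3.142, 0.0, 2.994]
force: [-0.7, -0.3, 0.4]
width: 0.0876
gripper_force: 0.0
```

```bash
python3 trk.py 1
```

```text
t 16.875 arm 0.2090(0.044) collar 0.2045 r0.2798 R0.0580 n92 tcp [0.5272 0.224  0.1806] off 0.1401 F -0.34
```

Call:
arm_command(series=[0,0,0,0,0.1,0,1,0,0,0,0,0.3,-0.1,1,0,0,0,0,0.4,-0.5,1,0,0,0,0,0.4,-0.8,1,0,0,0,0,0.4,-1,1,0,0,0,0,0.4,-1,1,0,0,0,0,0.4,-1,1,0,0,0,0,0.4,-1,1])

```text
t: 17.92
eef_pos: [0.5328, 0.2636, 0.2796]
ee_rot: [-3.14, -0.001, 2.994]
force: [0.5, -0.7, 0.5]
width: 0.0875
gripper_force: 0.0
```

```bash
python3 trk.py 1
```

```text
t 17.925 arm 0.1993(0.044) collar 0.1983 r0.2801 R0.0586 n115 tcp [0.5329 0.2635 0.2797] off 0.1826 F -0.34
```

Call:
arm_command(series=[0,0,0,0,0,0,1,0,0,0,0,0,0,1,0,0,0,0,0,0,1,0,0,0,0,0,0,1,0,0,0,0,0,0,1,0,0,0,0,0,0,1,0,0,0,0,0,0,1,0,0,0,0,0,0,1])

```text
t: 18.98
eef_pos: [0.5331, 0.2635, 0.2806]
ee_rot: [3.142, 0.0, 2.994]
force: [0.3, 0.0, -0.2]
width: 0.0875
gripper_force: 0.0
```

```bash
python3 trk.py 2
```

```text
t 18.975 arm 0.1959(0.044) collar 0.1931 r0.2801 R0.0586 n115 tcp [0.5331 0.2635 0.2806] off 0.1836 F -0.63
t 19.025 arm 0.1959(0.044) collar 0.1930 r0.2800 R0.0586 n115 tcp [0.5331 0.2635 0.2806] off 0.1836 F -0.11
```

The head is settling within about 2 mm of the specimen. I wait out the exposure with the arm clear.

Call:
arm_command(series=[0,0,0,0,0,0,1,0,0,0,0,0,0,1,0,0,0,0,0,0,1,0,0,0,0,0,0,1,0,0,0,0,0,0,1,0,0,0,0,0,0,1,0,0,0,0,0,0,1,0,0,0,0,0,0,1])

```text
t: 20.08
eef_pos: [0.5331, 0.2635, 0.2806]
ee_rot: [3.142, 0.0, 2.994]
force: [0.1, -0.6, -0.3]
width: 0.0875
gripper_force: 0.0
```

Call:
arm_command(series=[0,0,0,0,0,0,1,0,0,0,0,0,0,1,0,0,0,0,0,0,1,0,0,0,0,0,0,1,0,0,0,0,0,0,1,0,0,0,0,0,0,1,0,0,0,0,0,0,1,0,0,0,0,0,0,1])

```text
t: 21.08
eef_pos: [0.5331, 0.2635, 0.2806]
ee_rot: [-3.142, -0.0, 2.994]
force: [-0.3, -0.0, 0.4]
width: 0.0878
gripper_force: 0.0
```

```bash
python3 trk.py 1
```

```text
t 21.075 arm 0.1944(0.044) collar 0.1925 r0.2800 R0.0587 n116 tcp [0.5331 0.2635 0.2805] off 0.1840 F -0.21
```

Call:
arm_command(series=[0,0,0,0,0,0,1,0,0,0,0,0,0,1,0,0,0,0,0,0,1,0,0,0,0,0,0,1,0,0,0,0,0,0,1,0,0,0,0,0,0,1,0,0,0,0,0,0,1,0,0,0,0,0,0,1])

```text
t: 22.12
eef_pos: [0.5331, 0.2635, 0.2806]
ee_rot: [3.142, -0.0, 2.994]
force: [-0.2, 0.3, 0.3]
width: 0.0876
gripper_force: 0.0
```

Call:
arm_command(series=[0,0,0,0,0,0,1,0,0,0,0,0,0,1,0,0,0,0,0,0,1,0,0,0,0,0,0,1,0,0,0,0,0,0,1,0,0,0,0,0,0,1,0,0,0,0,0,0,1,0,0,0,0,0,0,1])

```text
t: 23.12
eef_pos: [0.5331, 0.2635, 0.2806]
ee_rot: [3.142, -0.0, 2.994]
force: [-0.7, -0.6, -0.4]
width: 0.0874
gripper_force: 0.0
```

```bash
python3 trk.py 1
```

```text
t 23.125 arm 0.1944(0.044) collar 0.1923 r0.2800 R0.0587 n116 tcp [0.5331 0.2635 0.2805] off 0.1840 F -0.82
```

The head has stood still at 0.192 rad since about t = 20 s, against a measured target of 0.197–0.200 rad. I'm handing in.

```bash
python3 -c "
from station import arm
print(arm.job_done())"
```

```text
the job is handed in; nothing more can be done
None
```

The job is handed in: the head stands still by itself, about 1–2 mm from the specimen axis by the top camera, after roughly 3 s at rest with the arm clear; on the way it overshot by about 14 mm, was caught, and was nudged back, all by slow pushes on the collar.

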